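# Lock the bench-bay gate with its drop pin

### The arm

A 6-joint arm with a two-finger parallel gripper is mounted at the origin on the work surface. World frame = base frame: x ahead of the robot, y to its left, z up, the work surface at z = 0. Lengths are in m, angles in degrees, forces in N, time in s.
With the tool pointing down it reaches from about 0.3 to 0.75 m from the base axis. Payload 8.5 kg.
Tool frame: the origin (TCP) lies on the mounting face of the last link; the fingertips stand tip_extent ahead of it and the grasp point (between the pads) lies 155 mm ahead of it (tip_extent is the distance from the TCP to the fingertips, in m); z points along the fingers, y is the line along which they close (so a half turn about z gives the same grasp; the last joint's range is limited). The gripper opens to 85 mm and grips with 20 to 120 N. Pads are 22 mm wide; open, the fingers measure 114 mm over their backs; the gripper's body (76 mm by 85 mm) begins 54 mm behind the grasp point. The pads swing forward as they close: fully open they stand 13 mm farther back than shut.
Start: joints at [-80.747, 21.807, 74.336, -0, 83.858, -12.336], TCP at [0.202, -0.511, 0.405] pointing down, gripper open.
Joint ranges: [-178.18, 178.18], [-50.72, 133.34], [12.68, 142.11], [-81.47, 261.47], [9.98, 163.14], [-165.26, 165.26]. Speed limits (degrees/s): [136.94, 136.94, 180, 180, 180, 180].

### API

Orientations are given as a 3x3 rotation matrix whose columns are the frame's x, y, z axes.
In Python, from rig import observe, get_image, camera_params, close_job, tip_extent gives the robot as it stands.
- The arm moves only by the shell command python3 -m creep 'ROWS' [FORCE]. ROWS is JSON, a list of rows, each an object with "jaw": the gripper's target within -1 to 1 (shut at 1, half-way at 0, fully open at -1); "travel": the shift along the world's x, y, z in mm, a list of three; "roll": the turn about the world's z in rad. A call has 1 to 12 rows; each row is the pose to reach, as a shift and turn from the pose commanded when the call began; what a row does not reach only later rows make up. A row lasts 1/10 s, in which the tool goes at most 50 mm and 8.59 degrees, less where a joint would pass 70% of its speed; a pose out of reach is approached as far as the arm can. A call with a gripper value outside its range is refused whole. The fingers move at their own pace and stop on an object; FORCE is the grip in N (left out, the last holds). Time passes only in rows, so rows that repeat a pose let the fingers close. It gives the time, the measured TCP pose, the force, the opening and the grip force at its end, in the units of the state.
- observe(): the state, without advancing time (a new reading comes with each control period).
- get_image(name): name is "side" or "top" or "wrist"; returns (picture, depth): 384x512x3 uint8, red, green, blue; 384x512 float32, m along the optical axis (not along the pixel's ray), 0 where there is no reading.
- camera_params(name): a dict with "mtx" (3x3 intrinsics, pixels), "extrinsics" (4x4, takes a point from camera to world coordinates). Camera axes: x right, y down, z forward; pixel columns grow to the right and rows downward; lengths in m; the calibration is good to about 2 mm. A picture is of the moment at which its call begins: read the wrist's pose just before it. camera_params takes no time and is no camera call; for the wrist camera it gives the pose at the moment of the call.
- close_job(): hands the job in; it is judged then, once.
The state is a dict: "time_s": time; "q": joint angles; "qvel": joint speeds; "joint_efforts": joint torques, N m; "position": TCP position; "tool_rot": TCP orientation; "ft_force": force on the tool from outside, world axes, zero at the start; "wrist_torque": the same for the moment, N m; "grip_width": finger opening in m; "gripper_force": force on a finger pad.
Only numpy, scipy, OpenCV 4.12 (cv2) and the standard library are available. Lean on these libraries where they do the work, as an engineer would, in place of code of your own. Each camera call takes 0.05 s, during which the arm holds its last target. There are 200 camera calls.

### The job

Lock the gate of the rolling-bench bay: take the long steel pin with the red knob out of the wooden rack and lower it, knob up, through all three eyes on the gate until its collar rests on the top eye, keeping hold of it until it is nearly down rather than letting it drop. Then let go, leaving the yellow-knobbed and blue-knobbed pins hanging in the rack.

Things in the scene. Friction and masses are not known exactly. Their poses are not given: they have to be found in the camera images.
- red_pin_grip (a point): Centre of the long pin's red knob, an upright cylinder 24 mm wide, 50 tall. Under it a collar 48 wide, 6 thick (underside 31 below this point), then a 10 mm steel shaft 85 long, last 10 tapered: tip 116 below this point. Hangs upright, collar on the rack's top board, 100 mm over the bench, in one of 3 holes in a row 85 apart; which one varies. About 0.18 kg; z up along the pin.
- eye_top (a point): Centre of the top eye's upper rim, 96 mm over the bench; z up. Three fixed eyes (rings, bore 28, outside 44, 12 thick) lie exactly one above another on the vertical through this point, upper rims 0, 32 and 64 mm below it. Gate and post carry them on its own -x side: wood along y, 36 mm or more from the axis, no higher than the top eye. Pin home: knob centre 31 mm above this point.
- yellow_pin_grip (a point): Centre of the yellow knob of a short pin (same knob and collar, shaft only 45 mm) hanging in the same rack, its top 156 mm over the bench. To be left there.
- blue_pin_grip (a point): Centre of the blue knob of another short pin (same as the yellow) hanging in the same rack. To be left there.
Mind the look-alikes: they are no part of the job. Leave any green or pink look-alike of the part that bears red_pin_grip alone.

How it is judged:
By the outcome, as a careful person would: the job done as asked, in the order asked, and still so for the second after the job is handed in, with the robot touching nothing.
It also fails if it takes over 40 s, if anything falls off the work surface, if the arm or the gripper's body presses on something with over 40 N, if the wrist force passes 120 N, or if a joint passes its speed limit or range.

## Working session

There is one attempt and no reset: what is moved stays moved. The work goes in short steps, Python scripts to look and compute and a shell command to move; the robot and the scene stay as the last step left them, time stands still between calls to the robot, and variables do not carry over. Pictures are saved under pics/ and viewed, at most 10 in all, crops included, and the job is handed in when it is done.

```bash
mkdir -p pics
cat > h.py <<'E'
import numpy as np, cv2
from rig import *
def grab(n):
    P=camera_params(n); im,d=get_image(n); return im,d,np.array(P['mtx']),np.array(P['extrinsics'])
def save(im,f): cv2.imwrite('pics/'+f,cv2.cvtColor(np.ascontiguousarray(im),cv2.COLOR_RGB2BGR))
def ray(K,E,u,v): 
    d=E[:3,:3]@np.linalg.solve(K,[u,v,1.]); return E[:3,3],d
def onz(K,E,u,v,z):
    o,d=ray(K,E,u,v); return o+d*(z-o[2])/d[2]
def pt(K,E,u,v,dep): 
    o,d=ray(K,E,u,v); return o+d*dep
E
python3 - <<'E'
from h import *
s=observe(); print(s['position'],s['tool_rot'],s['grip_width'],tip_extent)
for n in ['top','side']:
    im,d,K,X=grab(n); save(im,n+'0.png'); np.savez(n+'0.npz',im=im,d=d,K=K,X=X); print(n,K[0,0],X.round(3))
E
```

```text
[ 0.20236484 -0.51137793  0.40411728] [[ 9.29845394e-01  3.67950362e-01 -2.71002605e-04]
 [ 3.67950371e-01 -9.29844392e-01  1.38992178e-03]
 [ 2.59431969e-04 -1.39212787e-03 -9.99998997e-01]] 0.08541416774080463 0.1734
top 427.38376216171264 [[ 0.027 -0.992  0.122  0.406]
 [-1.    -0.028 -0.003  0.045]
 [ 0.006 -0.121 -0.993  1.026]
 [ 0.     0.     0.     1.   ]]
side 421.3755301165832 [[-0.992 -0.065  0.112  0.424]
 [-0.129  0.533 -0.836  0.768]
 [-0.006 -0.844 -0.537  0.623]
 [ 0.     0.     0.     1.   ]]
```

View pics/top0.png

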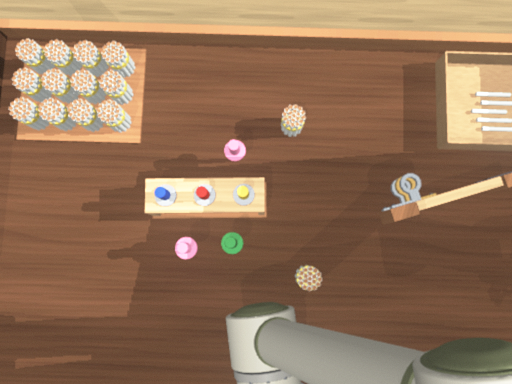

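View pics/side0.png

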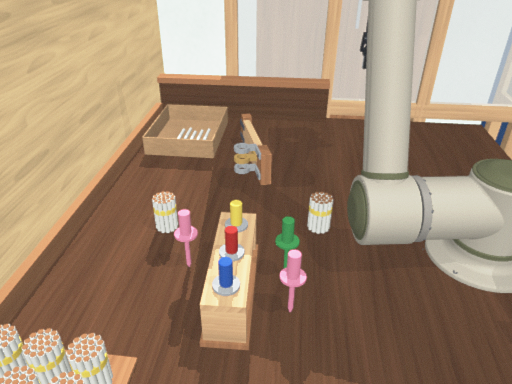

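Candidates for the long pin (top view): red (203,193) in the rack's middle hole; blue (163,194) and yellow (243,191) are short ones. Green (232,243) and pinks (235,149) and (186,247) are free-standing look-alikes. I choose the red knob in the rack.

Run:
```python
from h import *
t=np.load('top0.npz'); s=np.load('side0.npz')
a=cv2.resize(t['im'][160:235,370:470],None,fx=4,fy=4,interpolation=2)
b=cv2.resize(t['im'][165:225,140:270],None,fx=3,fy=4,interpolation=2)
c=cv2.resize(s['im'][110:190,220:290],None,fx=5,fy=5,interpolation=2)
C=np.zeros((540,790,3),np.uint8); C[:300,:400]=a; C[300:540,:390]=b; C[:400,420:770]=c
save(C,'crop1.png')
def blob(im,f,box):
    h=cv2.cvtColor(im,cv2.COLOR_RGB2HSV); m=f(h[...,0].astype(int),h[...,1],h[...,2])
    r=np.zeros(m.shape,bool); u0,u1,v0,v1=box; r[v0:v1,u0:u1]=1
    v,u=np.nonzero(m&r); return u.mean(),v.mean(),len(u),(u.min(),u.max(),v.min(),v.max())
F=dict(red=lambda h,S,V:((h<6)|(h>174))&(S>180)&(V>90),blue=lambda h,S,V:(h>100)&(h<125)&(S>150),yellow=lambda h,S,V:(h>24)&(h<34)&(S>170))
for n,z in [('red',.152),('blue',.14),('yellow',.152)]:
    B=blob(t['im'],F[n],(140,270,170,215)); A=blob(s['im'],F[n],(200,270,190,300))
    print(n,B,onz(t['K'],t['X'],B[0],B[1],.15).round(4),A,onz(s['K'],s['X'],A[0],A[1],.133).round(4))
    v,u=int(B[1]),int(B[0]); print(pt(t['K'],t['X'],u,v,t['d'][v,u]).round(4))
```

```text
red (np.float64(207.0), np.float64(192.0), 1, (np.int64(207), np.int64(207), np.int64(192), np.int64(192))) [0.5227 0.1605 0.15  ] (np.float64(230.98901098901098), np.float64(242.3186813186813), 91, (np.int64(226), np.int64(236), np.int64(232), np.int64(252))) [0.5243 0.1821 0.133 ]
[0.5233 0.1612 0.1451]
blue (np.float64(160.78313253012047), np.float64(192.19277108433735), 83, (np.int64(156), np.int64(168), np.int64(188), np.int64(197))) [0.5196 0.2559 0.15  ] (np.float64(225.4391691394659), np.float64(271.61127596439167), 337, (np.int64(219), np.int64(231), np.int64(257), np.int64(286))) [0.5219 0.2584 0.133 ]
[0.5192 0.2561 0.1557]<stdin>:11: RuntimeWarning: Mean of empty slice.
  ret = ret.dtype.type(ret / rcount)
Traceback (most recent call last):
ValueError: zero-size array to reduction operation minimum which has no identity
```

View pics/crop1.png

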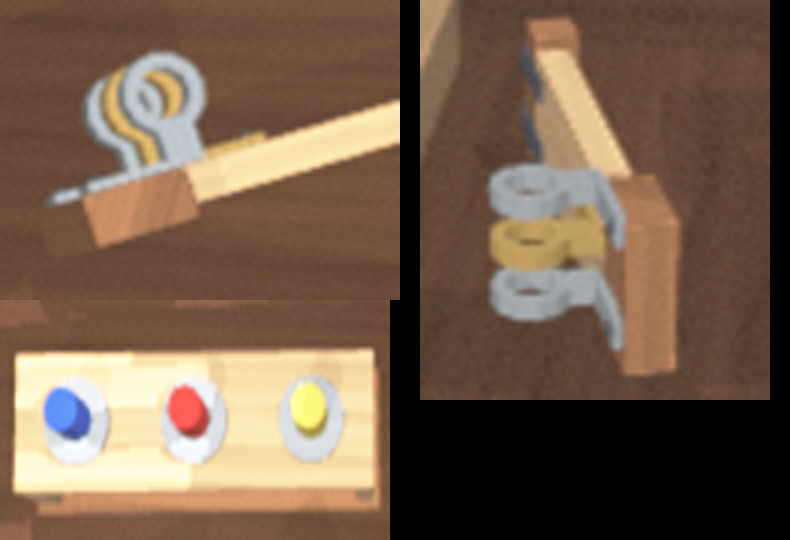

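The crop shows the red knob in the middle hole (top view about 202,192), blue to its left and yellow to its right. The top eye's ring is at top (411,182.8) and side (241.8,148).

```bash
python3 - <<'E'
from h import *
t=np.load('top0.npz'); s=np.load('side0.npz')
T=lambda u,v,z:onz(t['K'],t['X'],u,v,z).round(4)
S=lambda u,v,z:onz(s['K'],s['X'],u,v,z).round(4)
print('red',T(202,191,.156),S(231,242,.133)); print('blue',T(161.5,191.5,.156),'yel',T(242.5,190,.156))
print('eye',T(411,182.7,.096),S(241.6,148,.096))
E
python3 -m creep '[{"jaw":-1,"travel":[50,45,0],"roll":0.15},{"jaw":-1,"travel":[100,90,0],"roll":0.3},{"jaw":-1,"travel":[130,135,0],"roll":0.4},{"jaw":-1,"travel":[160,180,0],"roll":0.4},{"jaw":-1,"travel":[180,225,0],"roll":0.4},{"jaw":-1,"travel":[200,270,0],"roll":0.4},{"jaw":-1,"travel":[220,315,0],"roll":0.4},{"jaw":-1,"travel":[235,360,0],"roll":0.4},{"jaw":-1,"travel":[250,390,0],"roll":0.4},{"jaw":-1,"travel":[250,390,0],"roll":0.4}]' 60
```

```text
red [0.5236 0.1701 0.156 ] [0.5244 0.1812 0.133 ]
blue [0.5203 0.253  0.156 ] yel [0.528  0.0871 0.156 ]
eye [ 0.5631 -0.2812  0.096 ] [ 0.5647 -0.2682  0.096 ]
time_s: 1.1
position: [0.453, -0.118, 0.4046]
tool_rot: [[0.711, 0.703, -0.0], [0.703, -0.711, 0.001], [0.0, -0.001, -1.0]]
ft_force: [0.1, -0.9, -0.3]
grip_width: 0.0852
gripper_force: 0.0
```

Run:
```python
from h import *
im,d,K,X=grab('wrist'); save(im,'w1.png'); np.savez('w1.npz',im=im,d=d,K=K,X=X); print(X.round(3),K[0,0])
for p in [(.563,-.279,.096),(.524,.17,.156)]:
    c=np.linalg.inv(X)@[*p,1]; c=K@c[:3]; print(c[:2]/c[2])
```

```text
[[ 0.704 -0.68  -0.204  0.504]
 [-0.71  -0.674 -0.203 -0.066]
 [ 0.001  0.288 -0.958  0.374]
 [ 0.     0.     0.     1.   ]] 294.4526427955079
[447.98424962 213.82408089]
[ -31.1148872  -251.49341491]
```

View pics/w1.png

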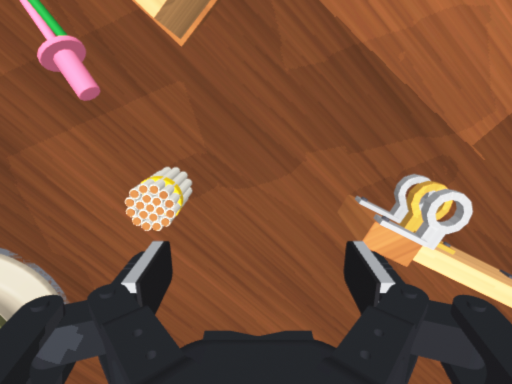

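```bash
python3 -m creep '[{"jaw":-1,"travel":[12,48,0],"roll":0},{"jaw":-1,"travel":[24,96,0],"roll":0},{"jaw":-1,"travel":[36,144,0],"roll":0},{"jaw":-1,"travel":[48,192,0],"roll":0},{"jaw":-1,"travel":[60,240,-15],"roll":0},{"jaw":-1,"travel":[71,285,-40],"roll":0},{"jaw":-1,"travel":[71,291,-40],"roll":0},{"jaw":-1,"travel":[71,291,-40],"roll":0}]'
python3 - <<'E'
from h import *
w=np.load('w1.npz'); print('eye',onz(w['K'],w['X'],448,213.3,.096))
s=observe(); print(s['position'],s['qvel'])
im,d,K,X=grab('wrist'); save(im,'w2.png'); np.savez('w2.npz',im=im,d=d,K=K,X=X)
for p in [(.524,.17,.156),(.524,.17,.106)]:
    c=np.linalg.inv(X)@[*p,1]; c=K@c[:3]; print(c[:2]/c[2])
h=cv2.cvtColor(im,cv2.COLOR_RGB2HSV); m=((h[...,0]<6)|(h[...,0]>174))&(h[...,1]>170)&(h[...,2]>60)
n,l,st,ce=cv2.connectedComponentsWithStats(m.astype(np.uint8)); 
for i in range(1,n):
    if st[i][4]>100: print(st[i],ce[i])
E
```

```text
time_s: 1.95
position: [0.5234, 0.1703, 0.3638]
tool_rot: [[0.712, 0.702, -0.002], [0.702, -0.712, -0.0], [-0.002, -0.001, -1.0]]
ft_force: [-0.3, -0.8, 0.0]
grip_width: 0.0853
gripper_force: 0.0
eye [ 0.56333903 -0.27853755  0.096     ]
[0.52344846 0.17033414 0.36379536] [-2.78917805 -2.04166708 -0.11893116 -0.53116665  0.32510305 -1.19872613]
[259.77681435 218.77323423]
[259.32501365 195.15978033]
[ 239  180   35   51 1418] [255.8899859  206.28349788]
```

View pics/w2.png

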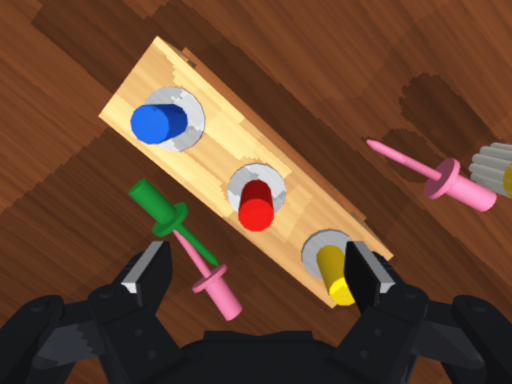

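The wrist view shows the red knob's top at (256,213), collar around (256,188), blue at (160,122) and yellow at (338,280); both fingers clear all neighbours.

```bash
python3 - <<'E'
from h import *
w=np.load('w2.npz'); print(onz(w['K'],w['X'],256,213.5,.156),onz(w['K'],w['X'],255.9,206.3,.14),onz(w['K'],w['X'],256.5,189.5,.106))
print(pt(w['K'],w['X'],256,214,w['d'][214,256]), w['X'][:3,3])
E
python3 -m creep '[{"jaw":-1,"travel":[0,0,0],"roll":0}]'
```

```text
[0.52488076 0.17430187 0.156     ] [0.52414392 0.17378419 0.14      ] [0.52579455 0.17498665 0.106     ]
[0.52443241 0.17386451 0.15528261] [0.57474641 0.22226915 0.33300085]
time_s: 2.1
position: [0.5235, 0.1682, 0.3654]
tool_rot: [[0.714, 0.7, 0.001], [0.7, -0.714, -0.0], [0.001, 0.001, -1.0]]
ft_force: [-0.3, -0.2, 0.2]
grip_width: 0.0856
gripper_force: 0.0
```

```bash
python3 -m creep '[{"jaw":-1,"travel":[1,5.5,-10],"roll":0},{"jaw":-1,"travel":[1,5.5,-35],"roll":0},{"jaw":-1,"travel":[1,5.5,-60],"roll":0},{"jaw":-1,"travel":[1,5.5,-78],"roll":0},{"jaw":-1,"travel":[1,5.5,-78],"roll":0},{"jaw":1,"travel":[1,5.5,-78],"roll":0},{"jaw":1,"travel":[1,5.5,-78],"roll":0},{"jaw":1,"travel":[1,5.5,-78],"roll":0},{"jaw":1,"travel":[1,5.5,-78],"roll":0},{"jaw":1,"travel":[1,5.5,-78],"roll":0},{"jaw":1,"travel":[1,5.5,-78],"roll":0}]' 60
```

```text
time_s: 3.2
position: [0.5245, 0.1751, 0.2875]
tool_rot: [[0.713, 0.701, 0.002], [0.701, -0.713, 0.0], [0.001, 0.001, -1.0]]
ft_force: [-1.2, -1.4, 5.4]
grip_width: 0.0224
gripper_force: 58.5
```

```bash
python3 -m creep '[{"jaw":1,"travel":[0,0,8],"roll":0},{"jaw":1,"travel":[0,0,25],"roll":0},{"jaw":1,"travel":[0,0,45],"roll":0},{"jaw":1,"travel":[0,0,70],"roll":0},{"jaw":1,"travel":[0,0,95],"roll":0},{"jaw":1,"travel":[0,0,120],"roll":0},{"jaw":1,"travel":[0,0,135],"roll":0},{"jaw":1,"travel":[0,0,135],"roll":0},{"jaw":1,"travel":[0,0,135],"roll":0}]'
python3 - <<'E'
from h import *
print(observe()['position'],observe()['ft_force'])
im,d,K,X=grab('side'); save(im,'s3.png')
im2,d,K,X=grab('wrist'); np.savez('w3.npz',im=im2,d=d,K=K,X=X); save(np.hstack([cv2.resize(im[50:330,100:380],(384,384)),cv2.resize(im2[:,96:416],(410,492))[:384]]),'h3.png')
E
```

```text
time_s: 4.1
position: [0.5242, 0.1751, 0.421]
tool_rot: [[0.713, 0.701, -0.001], [0.701, -0.713, -0.0], [-0.001, -0.001, -1.0]]
ft_force: [0.5, -0.3, -2.6]
grip_width: 0.0227
gripper_force: 59.0
[0.52415795 0.17510509 0.42103887] [ 0.46769726 -0.30249584 -2.64902608]
```

View pics/h3.png

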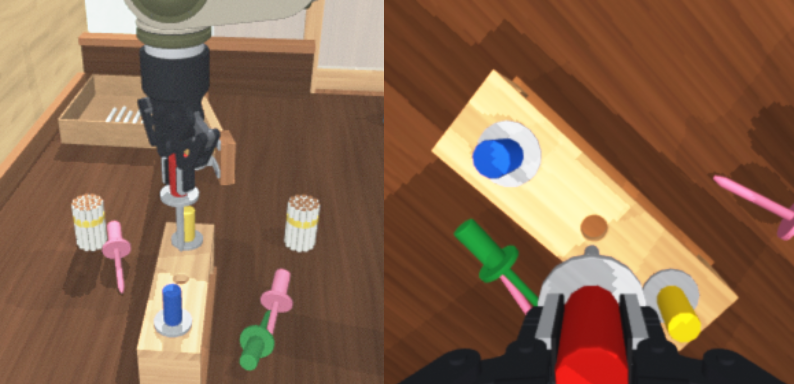

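```bash
python3 -m creep '[{"jaw":1,"travel":[0,0,25],"roll":0},{"jaw":1,"travel":[0,-5,45],"roll":0},{"jaw":1,"travel":[4,-45,45],"roll":0},{"jaw":1,"travel":[8,-92,45],"roll":0},{"jaw":1,"travel":[12,-140,45],"roll":0},{"jaw":1,"travel":[16,-188,45],"roll":0},{"jaw":1,"travel":[20,-236,45],"roll":0},{"jaw":1,"travel":[24,-284,45],"roll":0},{"jaw":1,"travel":[28,-332,45],"roll":0},{"jaw":1,"travel":[33,-380,45],"roll":0},{"jaw":1,"travel":[36,-425,45],"roll":0},{"jaw":1,"travel":[39,-454,45],"roll":0}]'
python3 -m creep '[{"jaw":1,"travel":[0,0,0],"roll":0},{"jaw":1,"travel":[0,0,-20],"roll":0},{"jaw":1,"travel":[0,0,-40],"roll":0},{"jaw":1,"travel":[0,0,-60],"roll":0},{"jaw":1,"travel":[0,0,-60],"roll":0},{"jaw":1,"travel":[0,0,-60],"roll":0}]'
python3 - <<'E'
from h import *
s=observe();print(s['position'],s['ft_force'],s['grip_width'])
im,d,K,X=grab('wrist'); np.savez('w4.npz',im=im,d=d,K=K,X=X)
im2,d,K,X=grab('side'); np.savez('s4.npz',im=im2,d=d,K=K,X=X)
im3,d,K,X=grab('top'); np.savez('t4.npz',im=im3,d=d,K=K,X=X)
save(np.hstack([cv2.resize(im[90:290,156:356],(400,400)),cv2.resize(im2[80:180,190:290],(400,400),interpolation=2)]),'h4.png')
E
```

```text
time_s: 5.4
position: [0.5632, -0.2822, 0.4649]
tool_rot: [[0.715, 0.699, -0.002], [0.699, -0.715, 0.001], [-0.001, -0.003, -1.0]]
ft_force: [0.6, 0.2, -3.1]
grip_width: 0.0227
gripper_force: 59.2
time_s: 6.0
position: [0.5635, -0.2784, 0.4068]
tool_rot: [[0.713, 0.701, -0.0], [0.701, -0.713, 0.001], [0.0, -0.001, -1.0]]
ft_force: [-0.9, 0.0, -1.3]
grip_width: 0.0224
gripper_force: 59.4
[ 0.5635485  -0.27844758  0.40684618] [-0.92031659  0.03262432 -1.30747006] 0.022356502673155663
```

View pics/h4.png

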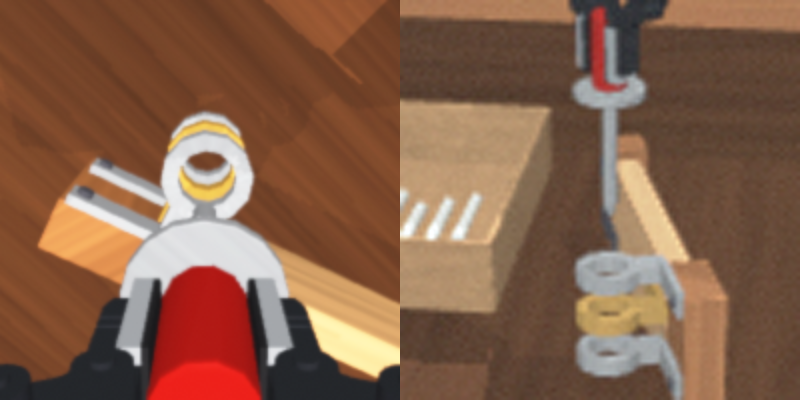

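Run:
```python
from h import *
w=np.load('w4.npz'); s=np.load('s4.npz')
W=lambda u,v,z:onz(w['K'],w['X'],u,v,z).round(4)
S=lambda u,v,z:onz(s['K'],s['X'],u,v,z).round(4)
print('tip',W(259,197,.134),S(190+614/4,80+243/4,.134),'ring',W(156+207/2,90+177/2,.096),S(190+609/4,80+272/4,.096))
```

```text
tip [ 0.5598 -0.283   0.134 ] [ 0.2926 -0.2673  0.134 ] ring [ 0.565  -0.2787  0.096 ] [ 0.289 -0.301  0.096]
```

Run:
```python
from h import *
s=np.load('s4.npz')
S=lambda u,v,z:onz(s['K'],s['X'],u,v,z).round(4)
print(S(243.5,140.75,.134),S(242.25,148,.096),S(242.25,103,.162))
```

```text
[ 0.5551 -0.2362  0.134 ] [ 0.5629 -0.2684  0.096 ] [ 0.5845 -0.4368  0.162 ]
```

Run:
```python
from h import *
s=np.load('s4.npz');w=np.load('w4.npz')
for n,u,v in [('ring',242.25,148),('tip',243.5,140.75),('collar',242.5,103)]:
    o,d=ray(s['K'],s['X'],u,v); print(n,o+d*(-.279-o[1])/d[1], s['d'][int(v),int(u)], s['d'][int(v)-2:int(v)+3,int(u)])
for z in (.134,.125,.116): print(onz(w['K'],w['X'],259,197,z).round(4))
# knob top in wrist
v,u=270,256; 
print('knobtop',pt(w['K'],w['X'],u,v+8,w['d'][v+8,u]), pt(w['K'],w['X'],256,205,w['d'][205,256]))
```

```text
ring [ 0.56430931 -0.279       0.09063721] 1.3750734 [1.1959333 1.1845069 1.3750734 1.1571944 1.1579493]
tip [ 0.56068653 -0.279       0.11317653] 1.3673278 [1.3654474 0.        1.3673278 1.3647527 1.3681957]
collar [ 0.56284004 -0.279       0.22234347] 1.0980208 [1.0902911 1.0910349 1.0980208 1.0903469 1.08552  ]
[ 0.5598 -0.283   0.134 ]
[ 0.5577 -0.285   0.125 ]
[ 0.5557 -0.2871  0.116 ]
knobtop [ 0.56750811 -0.27259285  0.27562489] [ 0.57629709 -0.2636296   0.22575435]
```

The left crop shows the pin tip just before the ring, with the ring's bore at wrist (259,178). On the right the shaft stands over the eyes, ring at side (242,148). Axis and ring agree within about 2 mm against 9 mm of clearance, so I lower in stages.

```bash
python3 -m creep '[{"jaw":1,"travel":[0.5,0,-12],"roll":0},{"jaw":1,"travel":[0.5,0,-24],"roll":0},{"jaw":1,"travel":[0.5,0,-34],"roll":0},{"jaw":1,"travel":[0.5,0,-42],"roll":0},{"jaw":1,"travel":[0.5,0,-50],"roll":0},{"jaw":1,"travel":[0.5,0,-58],"roll":0},{"jaw":1,"travel":[0.5,0,-58],"roll":0},{"jaw":1,"travel":[0.5,0,-58],"roll":0}]'
python3 - <<'E'
from h import *
im,d,K,X=grab('wrist'); np.savez('w5.npz',im=im,d=d,K=K,X=X)
im2,d,K,X=grab('side'); np.savez('s5.npz',im=im2,d=d,K=K,X=X)
save(np.hstack([cv2.resize(im[90:290,156:356],(400,400)),cv2.resize(im2[80:180,190:290],(400,400),interpolation=2)]),'h5.png')
E
```

```text
time_s: 6.95
position: [0.5639, -0.279, 0.3488]
tool_rot: [[0.713, 0.701, 0.0], [0.701, -0.713, -0.0], [0.0, 0.0, -1.0]]
ft_force: [0.8, 0.5, -2.1]
grip_width: 0.0225
gripper_force: 59.4
```

View pics/h5.png

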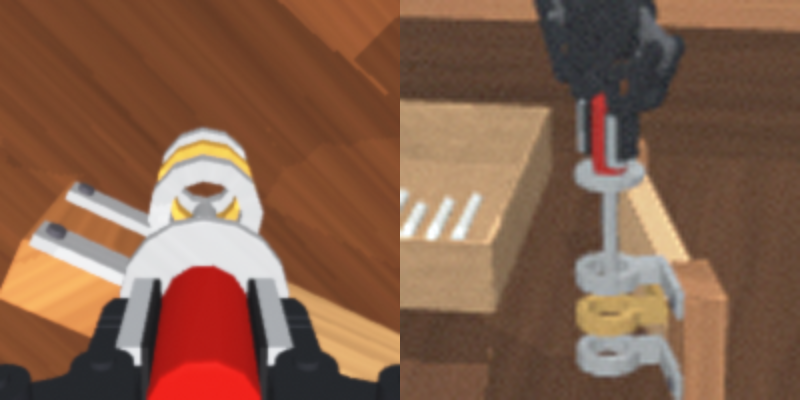

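The tip is inside the top eye's bore (left crop 205,207; right crop 610,268), with no contact force. I continue down through the other two.

```bash
python3 -m creep '[{"jaw":1,"travel":[0,0,-8],"roll":0},{"jaw":1,"travel":[0,0,-16],"roll":0},{"jaw":1,"travel":[0,0,-24],"roll":0},{"jaw":1,"travel":[0,0,-32],"roll":0},{"jaw":1,"travel":[0,0,-40],"roll":0},{"jaw":1,"travel":[0,0,-48],"roll":0},{"jaw":1,"travel":[0,0,-54],"roll":0},{"jaw":1,"travel":[0,0,-59],"roll":0},{"jaw":1,"travel":[0,0,-62],"roll":0},{"jaw":1,"travel":[0,0,-62],"roll":0},{"jaw":1,"travel":[0,0,-62],"roll":0}]'
```

```text
time_s: 8.15
position: [0.5639, -0.2789, 0.287]
tool_rot: [[0.713, 0.701, 0.0], [0.701, -0.713, -0.0], [0.0, 0.0, -1.0]]
ft_force: [-0.4, 0.5, -2.3]
grip_width: 0.0225
gripper_force: 59.4
```

```bash
python3 -m creep '[{"jaw":1,"travel":[0,0,-1.5],"roll":0},{"jaw":1,"travel":[0,0,-3],"roll":0},{"jaw":1,"travel":[0,0,-3.5],"roll":0},{"jaw":1,"travel":[0,0,-3.5],"roll":0}]' 30
python3 - <<'E'
from h import *
im,d,K,X=grab('wrist')
im2,d,K,X=grab('side')
save(np.hstack([cv2.resize(im[90:290,156:356],(400,400)),cv2.resize(im2[80:180,190:290],(400,400),interpolation=2)]),'h6.png')
E
```

```text
time_s: 8.55
position: [0.5638, -0.2789, 0.2836]
tool_rot: [[0.713, 0.701, 0.0], [0.701, -0.713, -0.0], [0.0, 0.0, -1.0]]
ft_force: [-0.3, -0.2, 0.4]
grip_width: 0.0227
gripper_force: 59.9
```

View pics/h6.png

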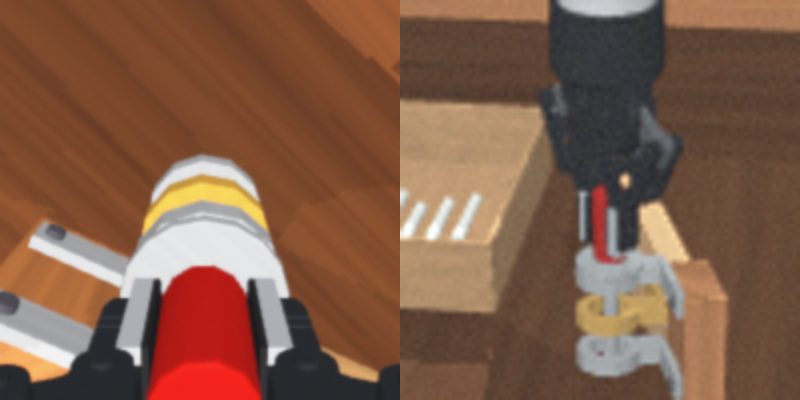

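The collar sits on the top eye, the shaft runs through all three, and the weight is off the wrist. I release and lift clear.

```bash
python3 -m creep '[{"jaw":0.2,"travel":[0,0,-0.5],"roll":0},{"jaw":-0.2,"travel":[0,0,0],"roll":0},{"jaw":-0.6,"travel":[0,0,0],"roll":0},{"jaw":-0.6,"travel":[0,0,0],"roll":0},{"jaw":-0.6,"travel":[0,0,0],"roll":0},{"jaw":-0.6,"travel":[0,0,10],"roll":0},{"jaw":-0.6,"travel":[0,0,30],"roll":0},{"jaw":-0.6,"travel":[0,0,60],"roll":0},{"jaw":-0.6,"travel":[0,0,95],"roll":0},{"jaw":-0.6,"travel":[0,0,125],"roll":0},{"jaw":-0.6,"travel":[0,0,125],"roll":0},{"jaw":-0.6,"travel":[0,0,125],"roll":0}]'
python3 - <<'E'
from h import *
im,d,K,X=grab('wrist')
im2,d,K,X=grab('side')
save(np.hstack([cv2.resize(im[90:290,156:356],(390,390)),cv2.resize(im2[90:350,190:450],(390,390),interpolation=2)]),'h7.png')
E
```

```text
time_s: 9.85
position: [0.5637, -0.2787, 0.4089]
tool_rot: [[0.713, 0.701, 0.001], [0.701, -0.713, -0.001], [0.0, 0.001, -1.0]]
ft_force: [-0.4, 0.5, -0.2]
grip_width: 0.0685
gripper_force: 0.0
```

View pics/h7.png

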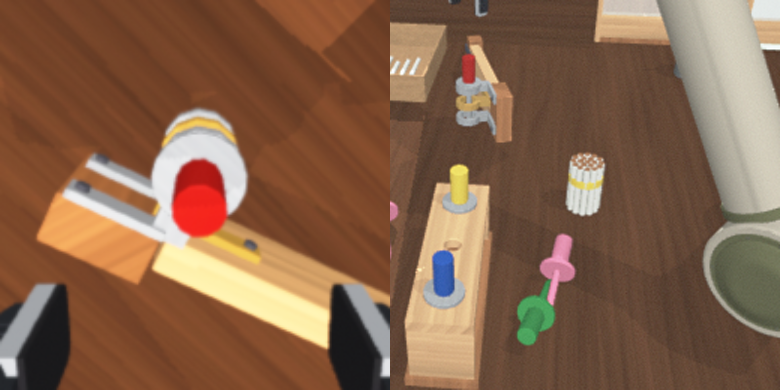

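The red pin stands home in the eyes (left crop 200,195; right 468,85), and yellow and blue still hang in the rack. The gripper is clear of everything.

```bash
python3 -c "
from rig import close_job; print(close_job())"
```

```text
the job is handed in; nothing more can be done
None
```

The red-knobbed pin is through all three eyes with its collar on the top eye, released with the gripper clear; the yellow and blue pins still hang in the rack, and the job was handed in at about 10 s.

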